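# Wind the glue-bench timer past its top mark, then back to twelve minutes

## Robot

A 6-joint arm with a two-finger parallel gripper is mounted at the origin on the work surface. World frame = base frame: x ahead of the robot, y to its left, z up, the work surface at z = 0. Lengths are in mm, angles in rad, forces in N, time in s.
With the tool pointing down it reaches from about 275 to 1000 mm from the base axis. Payload 8.4 kg.
Tool frame: the origin (TCP) lies at the very end of the fingers, on their centre line; the grasp point (between the pads) lies behind it (r.grip_point_offset is the x of the grasp point in the tool frame, in mm); x points along the fingers, z is the direction in which the jaws open and shut, and the axes are right-handed (so a half turn about x gives the same grasp; the last joint's range is limited). The gripper opens to 85 mm and grips with 20 to 120 N. Pads are 22 mm wide; open, the fingers measure 114 mm over their backs; the gripper's body (76 mm by 85 mm) begins 54 mm behind the grasp point. The pads swing forward as they close: fully open they stand 13 mm farther back than shut.
Start: joints at [1.118, 0.353, 1.633, -0, 1.155, -0.002], TCP at [272.303, 562.565, 231.281] pointing down, gripper open.
Joint ranges: [-2.63, 2.63], [-0.92, 2.1], [0.06, 2.66], [-1.3, 4.44], [0, 2.69], [-3.02, 3.02]. Speed limits (rad/s): [2.22, 2.22, 2.79, 3.14, 3.14, 3.14].

## Interface

Orientations are given as [roll, pitch, yaw] about the fixed x, y, z axes, in that order (R = Rz(yaw) Ry(pitch) Rx(roll)).
In Python, from rig import r, vision, order gives the robot as it stands. The module is installed in compiled form; this text tells all that it offers.
- The arm moves only by the tool step_arm, never from a script. Its argument "rows" is a list of rows, each a list of 7 numbers: the shift along the world's x, y, z in mm, then the turn, a rotation vector about the world's x, y, z in rad, then the finger opening in mm, from 0 to 85.4. A call has exactly 8 rows; each row is the pose to reach, as a shift and turn from the pose measured when the call began; what a row does not reach only later rows make up. A row lasts 1/8 s, in which the tool goes at most 62.5 mm and 10.7 degrees, less where a joint would pass 70% of its speed; a pose out of reach is approached as far as the arm can. A call with a gripper value outside its range is refused whole. The fingers move at their own pace and stop on an object; "force" is the grip in N (left out, the last holds). Time passes only in rows, so rows that repeat a pose let the fingers close, or fill a call up. It gives the time, the measured TCP pose, the force and the opening at its end, in the units of the state.
- r.sense(): the state, without advancing time (a new reading comes with each control period).
- vision.grab_frame(name): name is "scene" or "top" or "wrist"; returns (picture, depth): 480x640x3 uint8, red, green, blue; 480x640 float32, mm along the optical axis (not along the pixel's ray), 0 where there is no reading.
- vision.camera_info(name): a dict with "K" (3x3 intrinsics, pixels), "origin" and "attitude" of the camera in the world; the wrist camera has in their place "tool_from_camera" (4x4, takes a point from camera to tool coordinates, whose origin is the TCP and whose axes are the tool frame's). Camera axes: x right, y down, z forward; pixel columns grow to the right and rows downward; lengths in mm; the calibration is good to about 2 mm. A picture is of the moment at which its call begins: read the wrist's pose just before it. camera_info takes no time and is no camera call.
- order.sign_off(): hands the job in, once; it reports no verdict.
The state is a dict: "clock": time; "qpos": joint angles; "qvel": joint speeds; "joint_efforts": joint torques, N m; "eef_pos": TCP position; "tcp_rot": TCP orientation; "contact_force": force on the tool from outside, world axes, zero at the start; "wrist_torque": the same for the moment, N m; "opening": opening from 0.0 (shut) to 1.0 (fully open).
Only numpy, scipy, OpenCV 4.12 (cv2) and the standard library are available. Lean on these libraries where they do the work, as an engineer would, in place of code of your own. Each camera call takes 0.05 s, during which the arm holds its last target.

## Task

Set the bench timer for the glued carton to 12 minutes: twist its dial clockwise past the red top mark at 20 minutes, then back to the green 12-minute mark, and let go. The timer stands loose and its dial is stiff, so keep it pressed down on its mat while you twist so that it neither turns nor slides, but press gently, never with more than about 2 kg. Leave the carton, its weight, the tape and the cup alone.

Things in the scene. Friction and masses are not known exactly. Their poses are not given: they have to be found in the camera images.
- timer: A loose round grey bench timer, 108 mm across, on four small feet; about 0.4 kg. Origin: centre of its underside, z up. Its white face, 44 mm above the origin, has the zero tick towards its +x; the scale runs clockwise seen from above, 6 degrees a minute, a black tick every 2 minutes (longer every 4), a wide green tick at 12, a wide red one, the top mark, at 20.
- rim (a point): The point on the upper edge of the timer's housing at its zero tick, 50 mm from the axis towards the timer's +x, 44 mm above its underside. It tells whether the housing has turned.
- dial (a joint): Angle of the black dial, rad: 0 at the zero tick, growing clockwise seen from above, 0.10472 a minute; 1.2566 is 12 minutes (green), 2.0944 is 20 (red top mark); hard stop at 2.513 (24). Friction of about 0.2 N m both ways; it stays where it is left. Starts at 9 to 14 minutes.
- grip (a point): Point to grip, fixed in the timer's frame: on the dial's axis, 75 mm above the timer's underside (31 mm above its face). The dial is an upright bar 46 mm long, 14 mm thick, 40 mm tall; its white-striped end and the white line on top point to the reading. The bar's foot is 3 mm above the face and its top 87 mm above the timer's underside when pushed home, up to 7 mm higher before.
- mat: Round black rubber mat, 150 mm across, 4 mm thick, fixed on the bench under the timer. Origin: centre of its underside. The unloaded timer resists turning on it with only about 0.07 N m: unless some 6 to 10 N is pressed down on the dial, the whole timer turns with it; 15 N is a good load. The dial's stem has 0 to 7 mm of free end play to take up (about 2 N) before it bears; then it is rigid.
- carton: The glued cardboard carton, 150 x 110 x 60 mm, loose on the bench, not to be disturbed. Origin: centre of its underside.
- weight: A dark steel press weight 70 x 50 x 22 mm with a small knob (40 mm high in all), resting on the carton, not to be disturbed. Origin: centre of its underside.
- tape: A roll of brown packing tape lying flat, 100 mm across, 48 mm high, loose on the bench, not to be disturbed. Origin: centre of its underside.
- cup: A grey plastic cup of markers, 72 mm across, 80 mm high (markers to 125 mm), loose on the bench, not to be disturbed. Origin: centre of its underside.
Not all that is in view belongs to the job. What is shaped like the timer but orange or purple is not meant.

How it is judged:
By the outcome, as a careful person would: the job done as asked, in the order asked, and still so for the second after the job is handed in, with the robot touching nothing.
It also fails if it takes over 48 s, if anything falls off the work surface, if the arm or the gripper's body presses on something with over 40 N, if the wrist force passes 120 N, or if a joint passes its speed limit or range.

## Working session

There is one attempt and no reset: what is moved stays moved. The work goes in short steps, Python scripts to look and compute and a tool call to move; the robot and the scene stay as the last step left them, time stands still between calls to the robot, and variables do not carry over. Pictures are saved under pics/ and viewed, and the job is handed in when it is done.

Besides the shell and the picture viewer there is one more tool, called after "Request:" as a command line: name --pt "numbers of a row" for each row, then --argument value for the rest. step_arm: Moves the arm, as the interface text tells. Its arguments: {"type":"object","properties":{"rows":{"type":"array"},"force":{"type":"number"}},"required":["rows"]}

```bash
ls; mkdir -p pics; python3 - <<'E'
from rig import r, vision, order
import cv2, numpy as np
s=r.sense(); print(s, r.grip_point_offset)
for n in ("scene","top","wrist"):
    p,d=vision.grab_frame(n); cv2.imwrite(f"pics/{n}0.png",p[:,:,::-1]); np.save(f"pics/{n}0_d.npy",d)
    print(n,vision.camera_info(n))
E
```

```text
pics
{'clock': 0.0, 'qpos': array([ 1.11758200e+00,  3.53642399e-01,  1.63412222e+00,  1.42079674e-05,
        1.15519679e+00, -2.43627000e-03]), 'qvel': array([ 0.00080774,  0.00086986, -0.00012022,  0.00050467,  0.00018749,
       -0.00111527]), 'joint_efforts': array([-1.78270202e-03, -6.05251551e+01, -3.42074847e+01, -8.98556254e-05,
        9.31883493e-03,  4.70479335e-06]), 'eef_pos': array([272.10289821, 562.13941463, 230.57036841]), 'tcp_rot': array([ 3.12966584,  1.56942751, -2.03350694]), 'contact_force': array([ 0.58386929, -0.3573372 ,  0.05877595]), 'wrist_torque': array([-0.0201746 ,  0.01426323, -0.00625473]), 'opening': 0.9998768308527393} -18.700000000000003
scene {'K': array([[507.82011641,   0.        , 311.32498717],
       [  0.        , 507.82011641, 242.91812858],
       [  0.        ,   0.        ,   1.        ]]), 'origin': array([1183.47022545, -546.99649195,  752.32357589]), 'attitude': array([-2.27897512, -0.00862442,  0.82494513])}
top {'K': array([[470.26856942,   0.        , 309.90999134],
       [  0.        , 470.26856942, 236.25221951],
       [  0.        ,   0.        ,   1.        ]]), 'origin': array([ 394.48924944,  -13.671307  , 1131.45112541]), 'attitude': array([-2.94907868,  0.0223263 , -1.59022191])}
wrist {'K': array([[365.6800075 ,   0.        , 313.61279216],
       [  0.        , 365.6800075 , 235.41922635],
       [  0.        ,   0.        ,   1.        ]]), 'tool_from_camera': array([[ 1.89732222e-04, -2.61329755e-01,  9.65249565e-01,
        -1.42435185e+02],
       [-3.83824060e-04, -9.65249530e-01, -2.61329670e-01,
         6.70430989e+01],
       [ 9.99999908e-01, -3.20903348e-04, -2.83443586e-04,
        -3.75632763e-01],
       [ 0.00000000e+00,  0.00000000e+00,  0.00000000e+00,
         1.00000000e+00]])}
```

View pics/scene0.png

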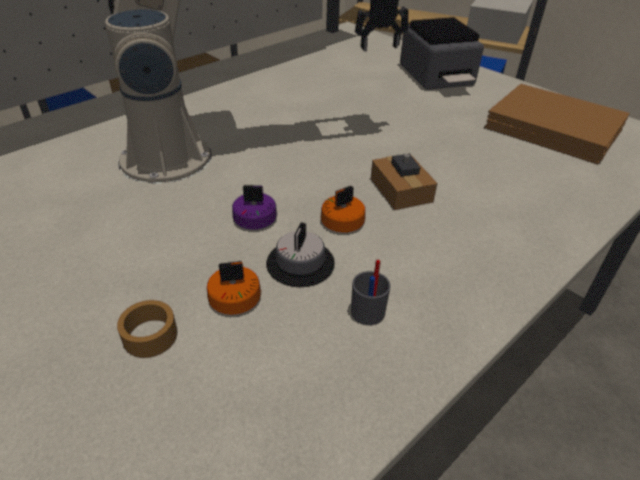

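View pics/top0.png

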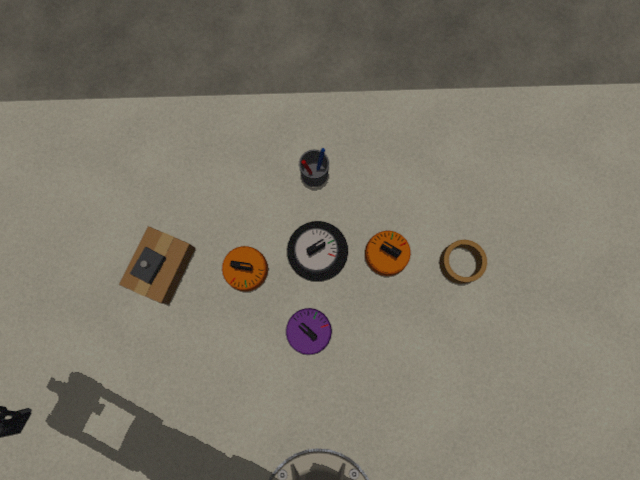

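View pics/wrist0.png

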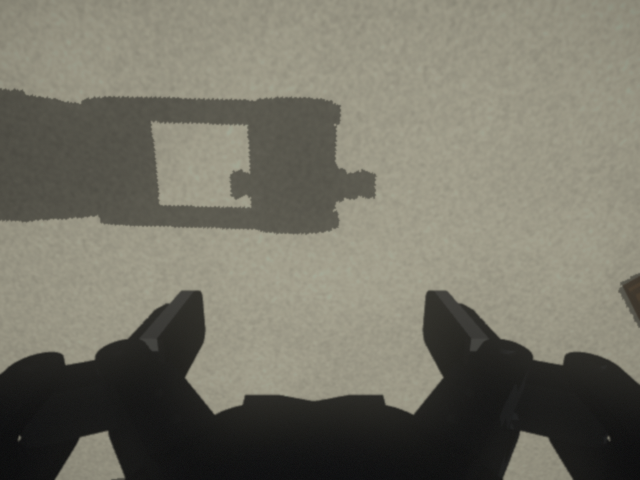

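The grey timer on the black mat is at about (317,250) in the top view and (300,250) in the scene view. Orange and purple lookalikes surround it about 160 mm away. Next I'll enlarge the crops.

```bash
cat > h.py <<'E'
import numpy as np, cv2
from scipy.spatial.transform import Rotation as R
from rig import r, vision, order
def pose():
    s=r.sense(); return s, R.from_euler('xyz',s['tcp_rot']).as_matrix(), np.array(s['eef_pos'])
def cam(n,P=None):
    c=vision.camera_info(n)
    if n!='wrist': return c['K'],R.from_euler('xyz',c['attitude']).as_matrix(),np.array(c['origin'])
    Rt,p=P; T=c['tool_from_camera']; return c['K'],Rt@T[:3,:3],Rt@T[:3,3]+p
def ray(C,u,v):
    K,Rc,o=C; d=Rc@np.linalg.solve(K,[u,v,1.]); return o,d
def plane(C,u,v,z):
    o,d=ray(C,u,v); return o+d*(z-o[2])/d[2]
def tri(rays):
    A=np.zeros((3,3));b=np.zeros(3)
    for o,d in rays:
        d=d/np.linalg.norm(d);M=np.eye(3)-np.outer(d,d);A+=M;b+=M@o
    x=np.linalg.solve(A,b); return x,[np.linalg.norm(np.cross(x-o,d/np.linalg.norm(d))) for o,d in rays]
def proj(C,X):
    K,Rc,o=C; q=K@(Rc.T@(np.asarray(X)-o)); return q[:2]/q[2]
def crop(img,u0,v0,u1,v1,k,name):
    c=cv2.resize(img[v0:v1,u0:u1],None,fx=k,fy=k,interpolation=cv2.INTER_CUBIC); cv2.imwrite(name,c)
E
python3 - <<'E'
from h import *
a=cv2.imread('pics/scene0.png'); crop(a,250,205,350,295,8,'pics/sc.png')
a=cv2.imread('pics/top0.png'); crop(a,280,215,355,285,8,'pics/tc.png')
E
```

```text
(no output)
```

View pics/sc.png

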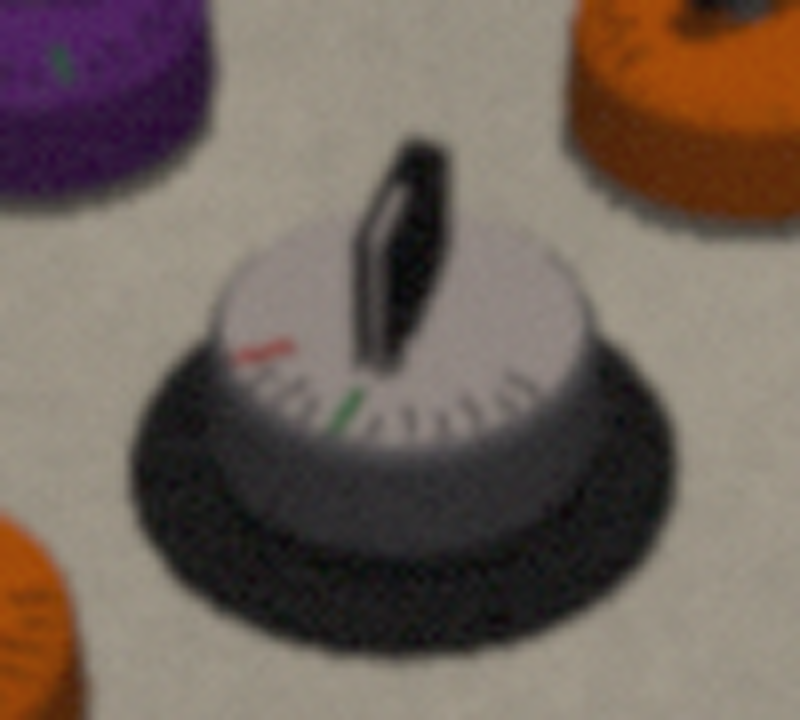

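View pics/tc.png

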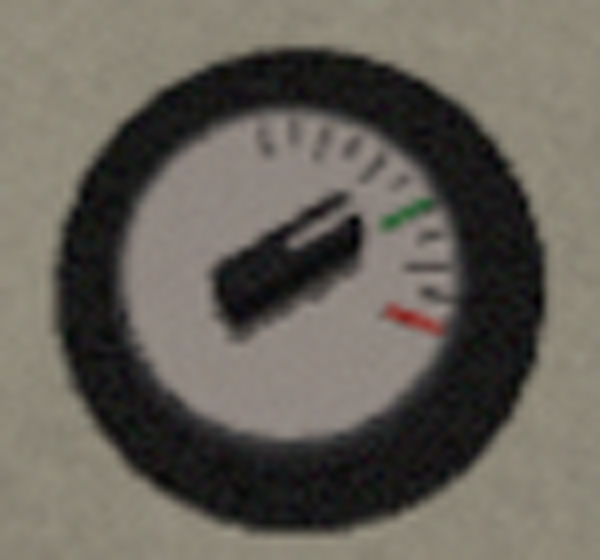

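```bash
python3 - <<'E'
from h import *
S=cam('scene');T=cam('top')
x=tri([ray(S,300.4,246.4),ray(T,316.25,249)]);print(x)
for n,(u,v) in dict(green=(280+408/8,215+214/8),red=(280+415/8,215+320/8),zero=(280+265/8,215+140/8),).items():
    p=plane(T,u,v,48);q=p-plane(T,316.25,249,48);print(n,p,np.degrees(np.arctan2(q[1],q[0])))
for n,(u,v) in dict(a=(280+340/8,215+205/8),b=(280+230/8,215+310/8)).items(): print(plane(T,u,v,91))
for n,p in dict(o1=(245,268),o2=(388,253),pu=(308,331),cup=(314,168),carton=(157,264)).items(): print(n,plane(T,*p,40)) 
s,Rt,p=pose();print(Rt,p, s['qpos'])
print(cam('wrist',(Rt,p))[1:])
E
```

```text
(array([575.48002527,  -8.0617085 ,  46.88334017]), [np.float64(0.3353751622053636), np.float64(0.33537516220534136)])
green [591.88816071 -42.68323418  48.        ] -64.8325632145581
red [560.50704496 -43.83995704  48.        ] -112.58324549814043
zero [614.97357852  -1.31908216  48.        ] 9.321739761595941
[587.07395583 -22.50526258  91.        ]
[557.92826124   8.98890381  91.        ]
o1 [535.6153794  160.03119026  40.        ]
o2 [ 563.46274423 -175.39565552   40.        ]
pu [388.16952057  15.17724241  40.        ]
cup [776.68254607  -6.67744872  40.        ]
carton [549.71761302 368.02915151  40.        ]
[[-4.19699176e-04 -9.00129109e-01  4.35623015e-01]
 [-9.55881306e-04  4.35623215e-01  9.00128602e-01]
 [-9.99999455e-01 -3.86206641e-05 -1.04324729e-03]] [272.15232114 562.25043801 230.73042482] [ 1.11761841e+00  3.53511624e-01  1.63393904e+00 -4.50050543e-05
  1.15518514e+00 -2.42918128e-03]
(array([[ 0.43596839,  0.86881909,  0.23470185],
       [ 0.89996114, -0.42052416, -0.11501907],
       [-0.00123296,  0.26136723, -0.96523865]]), array([211.70102191, 591.25400165, 373.16333495]))
```

Request:
step_arm --pt "27 -52 0 0 0 -0.05 85" --pt "54 -104 0 0 0 -0.1 85" --pt "81 -156 0 0 0 -0.15 85" --pt "108 -208 0 0 0 -0.2 85" --pt "135 -260 0 0 0 -0.25 85" --pt "162 -312 0 0 0 -0.3 85" --pt "189 -364 0 0 0 -0.34 85" --pt "216 -416 0 0 0 -0.37 85"

```text
clock: 1.15
eef_pos: [488.7, 144.4, 230.8]
tcp_rot: [-3.058, 1.57, -2.309]
contact_force: [0.6, 0.3, -0.2]
opening: 0.995
```

Request:
step_arm --pt "25 -45 -5 0 0 0 85" --pt "50 -90 -15 0 0 0 85" --pt "70 -125 -25 0 0 0 85" --pt "86 -152 -40 0 0 0 85" --pt "86 -152 -40 0 0 0 85" --pt "86 -152 -40 0 0 0 85" --pt "86 -152 -40 0 0 0 85" --pt "86 -152 -40 0 0 0 85"

```text
clock: 2.15
eef_pos: [574.6, -6.8, 191.3]
tcp_rot: [-2.191, 1.57, -1.441]
contact_force: [-0.6, -0.1, 0.1]
opening: 0.998
```

```bash
python3 - <<'E'
from h import *
s,Rt,p=pose(); a,d=vision.grab_frame('wrist'); cv2.imwrite('pics/w1.png',a[:,:,::-1]); np.savez('pics/w1.npz',Rt=Rt,p=p,d=d)
print(Rt,p,s['contact_force'],s['qpos'])
im=a[:,:,::-1]
C=cam('wrist',(Rt,p)); print(proj(C,[575,-8,91]),proj(C,[575,-8,48]))
E
```

```text
[[ 6.90618441e-05 -6.81625634e-01  7.31701094e-01]
 [-5.30248251e-04  7.31700968e-01  6.81625566e-01]
 [-9.99999857e-01 -4.35057544e-04 -3.10898182e-04]] [574.61257664  -6.76953436 191.26648707] [-0.60973026 -0.09705839  0.06263095] [-1.40751634e-02  3.17333491e-01  1.78197584e+00 -6.12868453e-04
  1.04220689e+00 -7.63748185e-01]
[314.00073171 238.54601188] [313.95289906 224.08178614]
```

View pics/w1.png

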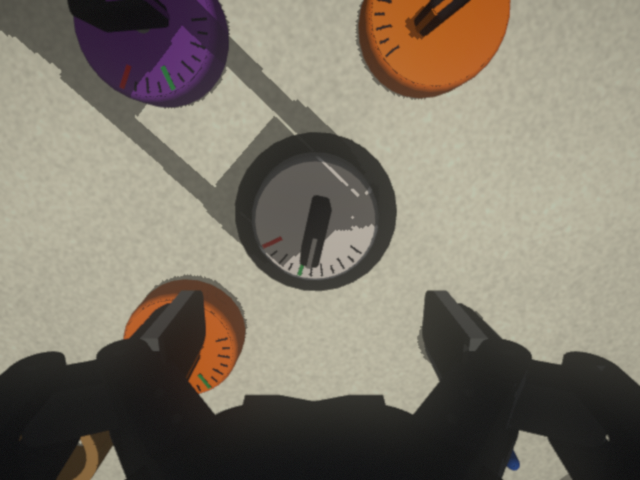

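```bash
python3 - <<'E'
from h import *
a=cv2.imread('pics/w1.png'); crop(a,235,130,400,292,5-1,'pics/w1c.png')
E
```

```text
(no output)
```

View pics/w1c.png

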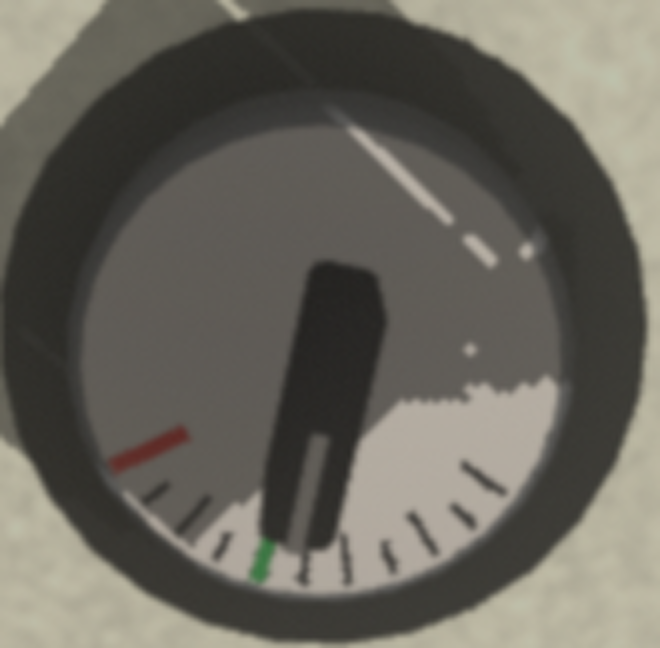

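```bash
cat > m.py <<'E'
from h import *
def model(X,Y,yaw,th,play,C,zb=4.0):
    out=[]
    c,s=np.cos(yaw),np.sin(yaw)
    W=lambda x,y,z: proj(C,[X+c*x-s*y,Y+s*x+c*y,zb+z])
    L=[]
    t=np.linspace(0,2*np.pi,73)
    L.append([W(50*np.cos(a),50*np.sin(a),44) for a in t])
    for m in range(0,21,2):
        a=-np.radians(6*m); L.append([W(36*np.cos(a),36*np.sin(a),44),W(48*np.cos(a),48*np.sin(a),44)])
    ct,st=np.cos(-th),np.sin(-th)
    B=lambda x,y,z: W(ct*x-st*y,st*x+ct*y,z+play)
    for z in (47,87): L.append([B(x,y,z) for x,y in ((23,7),(-23,7),(-23,-7),(23,-7),(23,7))])
    for x,y in ((23,7),(-23,7),(-23,-7),(23,-7)): L.append([B(x,y,47),B(x,y,87)])
    L.append([B(0,0,87),B(23,0,87),B(23,0,47)])
    return L
def overlay(img,L,win,k,name,col=(255,255,0)):
    u0,v0,u1,v1=win
    c=cv2.resize(img[v0:v1,u0:u1],None,fx=k,fy=k,interpolation=cv2.INTER_CUBIC)
    for l in L: cv2.polylines(c,[np.int32(np.round((np.array(l)-[u0,v0]+.5)*k*8-4))],False,col,1,cv2.LINE_AA,3)
    cv2.imwrite(name,c)
def fit_ticks(C,ticks,z=48):
    """ticks: (minute,(u,v),(u,v)) full-px; fit X,Y,yaw so that the tick points lie on their radial lines"""
    from scipy.optimize import least_squares
    def f(q):
        e=[]
        for m,*pts in ticks:
            a=q[2]-np.radians(6*m)
            for p in pts:
                w=plane(C,*p,z); e.append(-(w[0]-q[0])*np.sin(a)+(w[1]-q[1])*np.cos(a))
        return e
    s=least_squares(f,[575,-8,0.13]); return s.x,s.fun
E
python3 - <<'E'
from m import *
D=np.load('pics/w1.npz'); C=cam('wrist',(D['Rt'],D['p'])); a=cv2.imread('pics/w1.png')
P=lambda u,v:(235+(u+.5)/4-.5,130+(v+.5)/4-.5)
tk=[(12,P(269,545),P(259,580)),(20,P(187,433),P(112,467)),(0,P(464,463),P(505,494)),(4,P(412,514),P(435,553)),(8,P(343,538),P(348,583)),(16,P(210,497),P(180,534)),(2,P(455,506),P(474,528)),(14,P(228,534),P(216,557)),(18,P(167,486),P(144,503))]
q,e=fit_ticks(C,tk); print(q,np.degrees(q[2]),np.round(e,1))
for m,*p in tk: print(m,[np.hypot(*(plane(C,*x,48)[:2]-q[:2])).round(1) for x in p])
for z in (88,91,94,98):
  f=plane(C,*P(320,437),z)[:2];g=plane(C,*P(308,492),z)[:2]; print(z,f-q[:2], np.degrees(np.arctan2(*(g-f)[::-1])))
overlay(a,model(q[0],q[1],q[2],np.radians(6*10.3),3,C),(235,130,400,292),4,'pics/w1o.png')
E
```

```text
[ 5.74400295e+02 -6.39385772e+00  1.50357126e-01] 8.614828725618398 [ 0.2  0.3  0.1 -0.1  0.5 -0.2  0.1 -0.2 -0.1 -0.4  0.   0.4  0.2 -0.2
 -0.3 -0.2  0.1  0. ]
12 [np.float64(38.6), np.float64(46.7)]
20 [np.float64(30.1), np.float64(47.1)]
0 [np.float64(35.1), np.float64(45.9)]
4 [np.float64(35.7), np.float64(45.6)]
8 [np.float64(35.9), np.float64(45.9)]
16 [np.float64(35.0), np.float64(45.3)]
2 [np.float64(39.8), np.float64(46.1)]
14 [np.float64(39.6), np.float64(45.3)]
18 [np.float64(39.8), np.float64(45.8)]
88 [ 1.65639175 -2.09753711] -58.872991653101316
91 [ 1.07521705 -1.48527099] -58.87299165310133
94 [ 0.49404234 -0.87300487] -58.872991653101316
98 [-0.28085727 -0.05665004] -58.87299165310114
```

View pics/w1o.png

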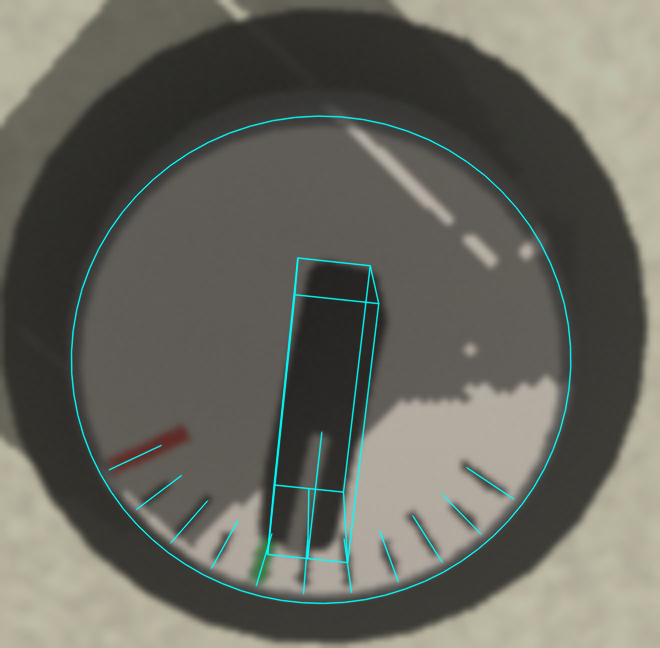

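Request:
step_arm --pt "0 0.4 -20 0 0 -0.1 85" --pt "0 0.4 -40 0 0 -0.21 85" --pt "0 0.4 -60 0 0 -0.21 85" --pt "0 0.4 -71 0 0 -0.21 85" --pt "0 0.4 -71 0 0 -0.21 85" --pt "0 0.4 -71 0 0 -0.21 85" --pt "0 0.4 -71 0 0 -0.21 85" --pt "0 0.4 -71 0 0 -0.21 85"

```text
clock: 3.2
eef_pos: [575.0, -6.5, 120.8]
tcp_rot: [-1.121, 1.57, -0.581]
contact_force: [0.3, -0.6, -0.1]
opening: 0.996
```

```bash
python3 - <<'E'
from m import *
s,Rt,p=pose(); a,d=vision.grab_frame('wrist'); cv2.imwrite('pics/w2.png',a[:,:,::-1]); np.savez('pics/w2.npz',Rt=Rt,p=p,d=d)
print(Rt,p,s['contact_force'],s['wrist_torque'])
C=cam('wrist',(Rt,p)); print(proj(C,[574.4,-6.4,91]),proj(C,[574.4,-6.4,48]))
crop(cv2.imread('pics/w2.png'),205,140,420,330,3,'pics/w2c.png')
E
```

```text
[[ 8.28483285e-04 -5.13980748e-01  8.57801320e-01]
 [-5.44463270e-04  8.57801255e-01  5.13981235e-01]
 [-9.99999509e-01 -8.92866174e-04  4.30830363e-04]] [574.9949203   -6.51564659 120.75012189] [ 0.31334604 -0.57995935 -0.11591613] [ 0.03641691 -0.00978119  0.00788017]
[314.61992484 273.10419847] [314.37737248 247.8342144 ]
```

View pics/w2c.png

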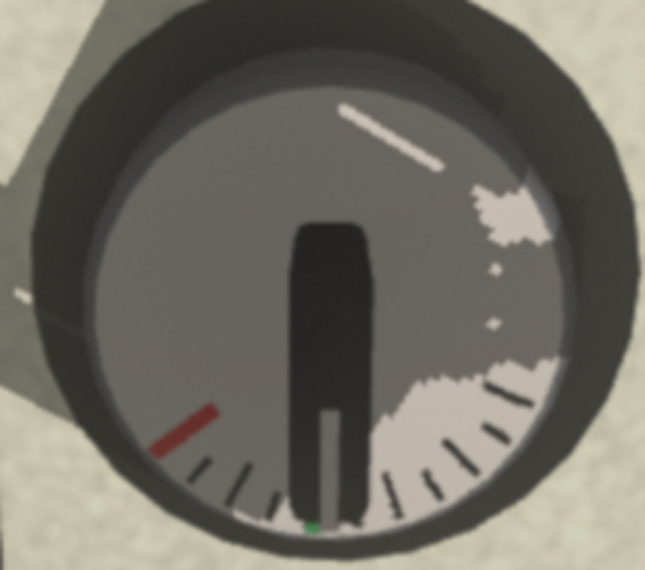

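View pics/w2.png

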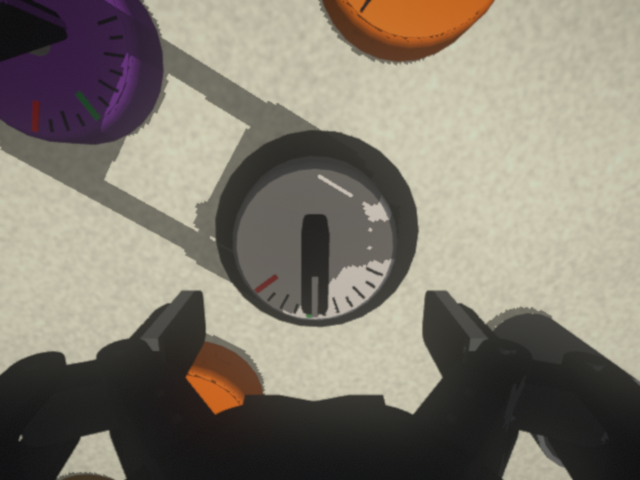

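```bash
python3 - <<'E'
from m import *
D=np.load('pics/w2.npz'); C=cam('wrist',(D['Rt'],D['p'])); a=cv2.imread('pics/w2.png')
P=lambda u,v:(205+(u+.5)/3-.5,140+(v+.5)/3-.5)
tk=[(20,P(217,408),P(153,454)),(0,P(487,386),P(531,404)),(4,P(446,441),P(477,473)),(8,P(387,474),P(399,516)),(16,P(249,465),P(229,506)),(2,P(486,428),P(507,440)),(6,P(425,471),P(439,498)),(14,P(279,494),P(269,519)),(18,P(210,460),P(190,481))]
q,e=fit_ticks(C,tk); print(q,np.degrees(q[2]),np.round(e,1))
# bar edges: top rear edge mid and white line start/ends, two-view triangulation
D1=np.load('pics/w1.npz'); C1=cam('wrist',(D1['Rt'],D1['p'])); P1=lambda u,v:(235+(u+.5)/4-.5,130+(v+.5)/4-.5)
print('line start',tri([ray(C,*P(331,411)),ray(C1,*P1(320,437))]))
print('rear edge',tri([ray(C,*P(332,224)),ray(C1,*P1(347,266))]))
overlay(a,model(q[0],q[1],q[2],np.radians(6*11.3),0,C),(205,140,420,330),3,'pics/w2o.png')
overlay(a,model(q[0],q[1],q[2],np.radians(6*11.3),5,C),(205,140,420,330),3,'pics/w2o5.png')
E
```

```text
[ 5.74682546e+02 -6.26402508e+00  1.45041837e-01] 8.310285116286197 [ 0.1 -0.1  0.2  0.1  0.  -0.   0.3 -0.4 -0.3  0.4 -0.2  0.2  0.2 -0.4
  0.3 -0.2  0.1 -0.1]
line start (array([575.76532046,  -8.36197126,  89.7582335 ]), [np.float64(0.03912073038557877), np.float64(0.03912073038541637)])
rear edge (array([563.4944419 ,  12.68859624,  52.13980718]), [np.float64(0.11840175208625445), np.float64(0.11840175208630457)])
```

View pics/w2o.png

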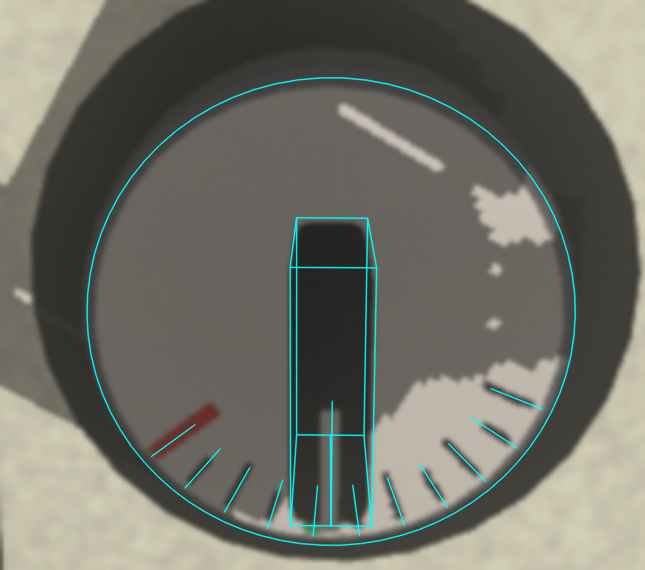

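View pics/w2o5.png

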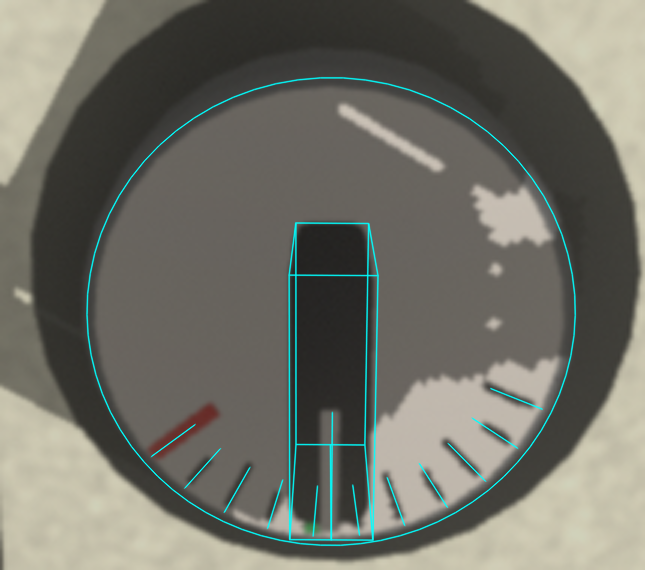

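Request:
step_arm --pt "-0.2 0.2 -15 0 0 0 60" --pt "-0.3 0.2 -30 0 0 0 40" --pt "-0.3 0.2 -40 0 0 0 30" --pt "-0.3 0.2 -50 0 0 0 26" --pt "-0.3 0.2 -56 0 0 0 26" --pt "-0.3 0.2 -59.5 0 0 0 26" --pt "-0.3 0.2 -59.5 0 0 0 26" --pt "-0.3 0.2 -59.5 0 0 0 26" --force 20

```text
clock: 4.25
eef_pos: [574.9, -6.3, 61.5]
tcp_rot: [-0.994, 1.569, -0.454]
contact_force: [0.6, -0.1, 0.5]
opening: 0.3
```

```bash
python3 - <<'E'
from m import *
s,Rt,p=pose(); a,d=vision.grab_frame('wrist'); cv2.imwrite('pics/w3.png',a[:,:,::-1]); np.savez('pics/w3.npz',Rt=Rt,p=p,d=d)
print(Rt,p,s['contact_force'],s['wrist_torque'],s['opening']*85.4)
crop(cv2.imread('pics/w3.png'),195,180,435,360,3,'pics/w3c.png')
E
```

```text
[[ 1.20329735e-03 -5.14063780e-01  8.57751119e-01]
 [-5.86848522e-04  8.57751229e-01  5.14064669e-01]
 [-9.99999104e-01 -1.12194263e-03  7.30452214e-04]] [574.85179381  -6.28527062  61.45512825] [ 0.647482   -0.12319414  0.47663781] [ 0.0188189  -0.01469237  0.00360378] 25.63270551721517
```

View pics/w3c.png

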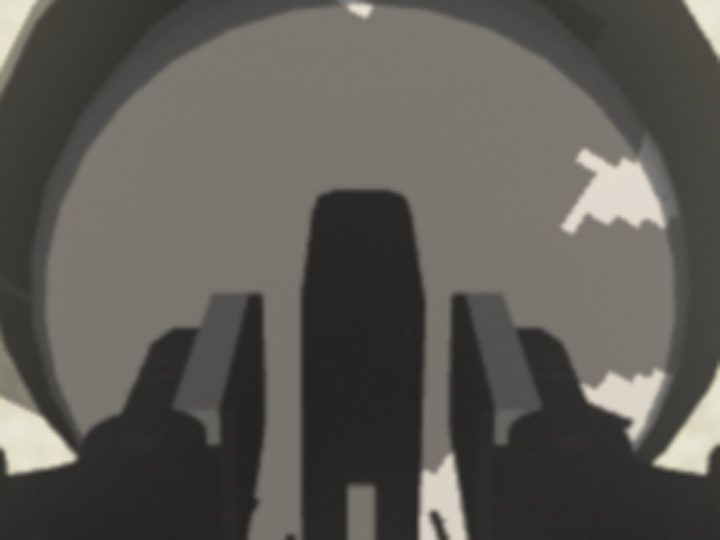

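Request:
step_arm --pt "0.3 0.2 0 0 0 0 24" --pt "0.5 0.3 0 0 0 0 20" --pt "0.5 0.3 0 0 0 0 17" --pt "0.5 0.3 0 0 0 0 15" --pt "0.5 0.3 0 0 0 0 14" --pt "0.5 0.3 0 0 0 0 12" --pt "0.5 0.3 0 0 0 0 10" --pt "0.5 0.3 0 0 0 0 10" --force 20

```text
clock: 5.3
eef_pos: [575.3, -6.0, 61.5]
tcp_rot: [-1.0, 1.569, -0.46]
contact_force: [-1.2, -0.5, 1.8]
opening: 0.158
```

```bash
python3 - <<'E'
from m import *
s,Rt,p=pose(); a,d=vision.grab_frame('wrist'); cv2.imwrite('pics/w4.png',a[:,:,::-1]); np.savez('pics/w4.npz',Rt=Rt,p=p,d=d)
print(p,s['contact_force'],s['wrist_torque'],s['opening']*85.4)
crop(cv2.imread('pics/w4.png'),195,150,435,330,3,'pics/w4c.png')
E
```

```text
[575.32131705  -6.02505279  61.49463824] [-1.15309717 -0.46583362  1.84486487] [-0.11352882  0.03044753 -0.06273635] 13.531569221817326
```

View pics/w4c.png

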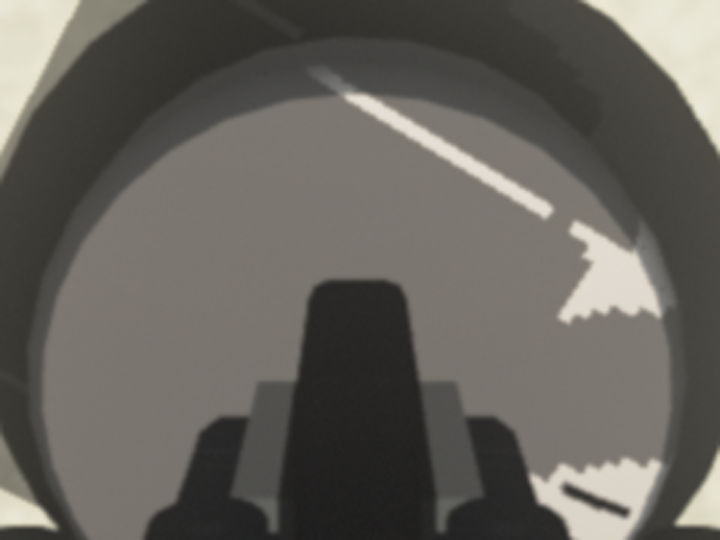

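Request:
step_arm --pt "0 0 0 0 0 0 10" --pt "0 0 0 0 0 0 10" --pt "0 0 -0.1 0 0 0 10" --pt "0 0 -0.2 0 0 0 10" --pt "0 0 -0.3 0 0 0 10" --pt "0 0 -0.4 0 0 0 10" --pt "0 0 -0.5 0 0 0 10" --pt "0 0 -0.5 0 0 0 10" --force 60

```text
clock: 6.35
eef_pos: [575.3, -6.0, 61.0]
tcp_rot: [-0.982, 1.569, -0.442]
contact_force: [-1.2, 0.1, 1.6]
opening: 0.149
```

```bash
cat > st.py <<'E'
from m import *
s,Rt,p=pose()
print(s['clock'],p.round(2),'F',s['contact_force'].round(1),'M',s['wrist_torque'].round(3),'op',round(s['opening']*85.4,2),'jaw bearing',np.degrees(np.arctan2(Rt[1,2],Rt[0,2])).round(2))
E
python3 st.py
```

```text
6.35 [575.35  -6.03  61.  ] F [-1.2  0.1  1.6] M [ 0.018  0.124 -0.111] op 12.75 jaw bearing 30.93
```

Request:
step_arm --pt "0 0 -0.1 0 0 0 10" --pt "0 0 -0.2 0 0 0 10" --pt "0 0 -0.3 0 0 0 10" --pt "0 0 -0.4 0 0 0 10" --pt "0 0 -0.5 0 0 0 10" --pt "0 0 -0.6 0 0 0 10" --pt "0 0 -0.6 0 0 0 10" --pt "0 0 -0.6 0 0 0 10"

```text
clock: 7.35
eef_pos: [575.3, -6.0, 60.4]
tcp_rot: [-0.965, 1.569, -0.425]
contact_force: [-0.7, 0.9, 1.2]
opening: 0.149
```

```bash
python3 st.py
```

```text
7.35 [575.35  -6.01  60.39] F [-0.7  0.9  1.2] M [ 0.009  0.058 -0.072] op 12.76 jaw bearing 30.93
```

Request:
step_arm --pt "0 0 -0.1 0 0 0 10" --pt "0 0 -0.2 0 0 0 10" --pt "0 0 -0.3 0 0 0 10" --pt "0 0 -0.4 0 0 0 10" --pt "0 0 -0.5 0 0 0 10" --pt "0 0 -0.6 0 0 0 10" --pt "0 0 -0.7 0 0 0 10" --pt "0 0 -0.7 0 0 0 10"

```text
clock: 8.35
eef_pos: [575.3, -6.0, 59.7]
tcp_rot: [-0.995, 1.569, -0.455]
contact_force: [-0.6, -0.9, 0.4]
opening: 0.15
```

```bash
python3 st.py
```

```text
8.35 [575.32  -6.01  59.66] F [-0.6 -0.9  0.4] M [-0.069  0.058 -0.077] op 12.78 jaw bearing 30.93
```

Request:
step_arm --pt "0 0 -0.1 0 0 0 10" --pt "0 0 -0.2 0 0 0 10" --pt "0 0 -0.3 0 0 0 10" --pt "0 0 -0.4 0 0 0 10" --pt "0 0 -0.5 0 0 0 10" --pt "0 0 -0.6 0 0 0 10" --pt "0 0 -0.7 0 0 0 10" --pt "0 0 -0.8 0 0 0 10"

```text
clock: 9.35
eef_pos: [575.4, -6.0, 59.0]
tcp_rot: [-0.957, 1.569, -0.417]
contact_force: [0.1, 0.0, 2.1]
opening: 0.152
```

```bash
python3 - <<'E'
exec(open('st.py').read())
a,d=vision.grab_frame('wrist'); cv2.imwrite('pics/w5.png',a[:,:,::-1])
crop(cv2.imread('pics/w5.png'),195,150,435,330,3,'pics/w5c.png')
E
```

```text
9.35 [575.4   -6.04  58.99] F [0.1 0.  2.1] M [-0.059  0.159 -0.091] op 13.02 jaw bearing 30.93
```

View pics/w5c.png

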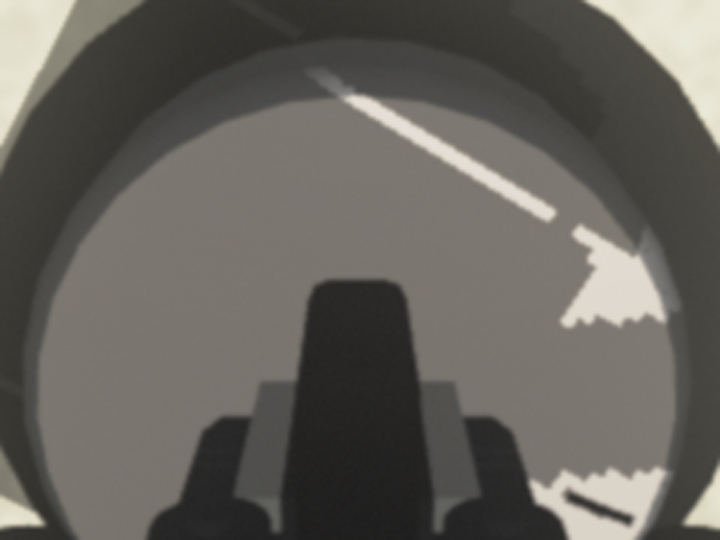

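Request:
step_arm --pt "0 0 -0.2 0 0 0 10" --pt "0 0 -0.3 0 0 0 10" --pt "0 0 -0.4 0 0 0 10" --pt "0 0 -0.5 0 0 0 10" --pt "0 0 -0.5 0 0 0 10" --pt "0 0 -0.5 0 0 0 10" --pt "0 0 -0.5 0 0 0 10" --pt "0 0 -0.5 0 0 0 10"

```text
clock: 10.4
eef_pos: [575.4, -6.0, 58.8]
tcp_rot: [-0.922, 1.569, -0.382]
contact_force: [-2.1, 0.1, 7.3]
opening: 0.156
```

```bash
python3 st.py
```

```text
10.4 [575.45  -6.    58.84] F [-2.1  0.1  7.3] M [-0.078  0.398 -0.065] op 13.32 jaw bearing 30.93
```

Request:
step_arm --pt "0 0 -0.4 0 0 0 10" --pt "0 0 -0.5 0 0 0 10" --pt "0 0 -0.6 0 0 0 10" --pt "0 0 -0.7 0 0 0 10" --pt "0 0 -0.7 0 0 0 10" --pt "0 0 -0.7 0 0 0 10" --pt "0 0 -0.7 0 0 0 10" --pt "0 0 -0.7 0 0 0 10"

```text
clock: 11.4
eef_pos: [575.5, -6.0, 58.8]
tcp_rot: [-0.902, 1.569, -0.362]
contact_force: [-3.1, 0.0, 11.2]
opening: 0.151
```

```bash
python3 st.py
```

```text
11.4 [575.54  -6.03  58.76] F [-3.1  0.  11.2] M [-0.034  0.66  -0.091] op 12.86 jaw bearing 30.93
```

Request:
step_arm --pt "-0.1 0 -0.75 0 0 0 10" --pt "-0.2 0 -0.8 0 0 0 10" --pt "-0.2 0 -0.8 0 0 0 10" --pt "-0.2 0 -0.8 0 0 0 10" --pt "-0.2 0 -0.8 0 0 -0.02 10" --pt "-0.2 0 -0.8 0 0 -0.04 10" --pt "-0.2 0 -0.8 0 0 -0.07 10" --pt "-0.2 0 -0.8 0 0 -0.1 10"

```text
clock: 12.4
eef_pos: [575.6, -6.1, 58.8]
tcp_rot: [-0.841, 1.568, -0.402]
contact_force: [-2.8, -0.1, 10.8]
opening: 0.151
```

```bash
python3 - <<'E'
exec(open('st.py').read())
a,d=vision.grab_frame('wrist'); cv2.imwrite('pics/w6.png',a[:,:,::-1])
crop(cv2.imread('pics/w6.png'),195,150,435,330,3,'pics/w6c.png')
E
```

```text
12.4 [575.59  -6.06  58.76] F [-2.8 -0.1 10.8] M [-0.041  0.613  0.186] op 12.88 jaw bearing 25.17
```

View pics/w6c.png

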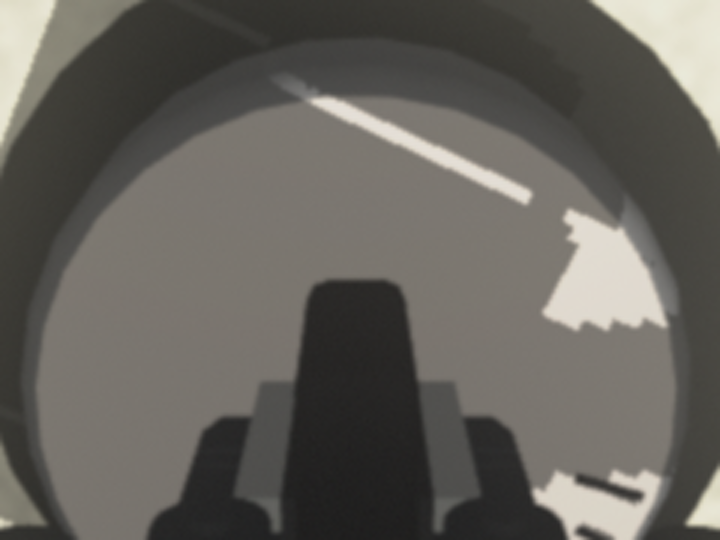

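Request:
step_arm --pt "-0.3 0 -0.9 0 0 0 10" --pt "-0.5 0 -1.0 0 0 -0.02 10" --pt "-0.5 0 -1.0 0 0 -0.05 10" --pt "-0.5 0 -1.0 0 0 -0.08 10" --pt "-0.5 0 -1.0 0 0 -0.11 10" --pt "-0.5 0 -1.0 0 0 -0.14 10" --pt "-0.5 0 -1.0 0 0 -0.17 10" --pt "-0.5 0 -1.0 0 0 -0.2 10"

```text
clock: 13.45
eef_pos: [575.6, -6.0, 58.7]
tcp_rot: [-0.698, 1.568, -0.461]
contact_force: [-2.4, -0.9, 13.0]
opening: 0.154
```

```bash
python3 - <<'E'
exec(open('st.py').read())
a,d=vision.grab_frame('wrist'); cv2.imwrite('pics/w7.png',a[:,:,::-1]); np.savez('pics/w7.npz',Rt=Rt,p=p)
C=cam('wrist',(Rt,p))
overlay(cv2.imread('pics/w7.png'),model(574.7,-6.3,.145,np.radians(6*14.2),0,C),(195,130,435,330),3,'pics/w7o.png')
E
```

```text
13.45 [575.58  -6.01  58.72] F [-2.4 -0.9 13. ] M [0.019 0.532 0.215] op 13.16 jaw bearing 13.61
```

View pics/w7o.png

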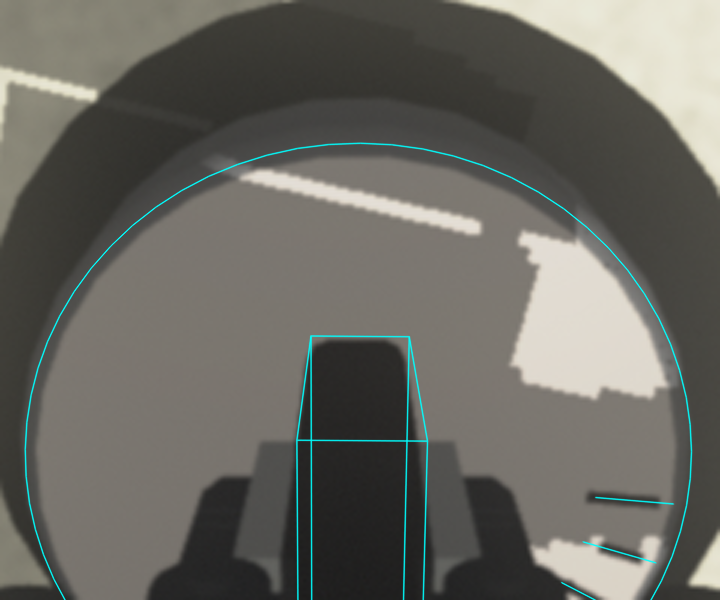

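Request:
step_arm --pt "-0.5 0 -1.0 0 0 -0.04 10" --pt "-0.5 0 -1.0 0 0 -0.08 10" --pt "-0.5 0 -1.0 0 0 -0.13 10" --pt "-0.5 0 -1.0 0 0 -0.18 10" --pt "-0.5 0 -1.0 0 0 -0.23 10" --pt "-0.5 0 -1.0 0 0 -0.28 10" --pt "-0.5 0 -1.0 0 0 -0.33 10" --pt "-0.5 0 -1.0 0 0 -0.37 10"

```text
clock: 14.5
eef_pos: [575.6, -6.0, 58.7]
tcp_rot: [-0.516, 1.567, -0.651]
contact_force: [-3.1, 0.1, 13.0]
opening: 0.154
```

```bash
python3 st.py
```

```text
14.5 [575.62  -5.99  58.71] F [-3.1  0.1 13. ] M [0.025 0.577 0.228] op 13.19 jaw bearing -7.73
```

Request:
step_arm --pt "-0.5 0 -1.0 0 0 -0.05 10" --pt "-0.5 0 -1.0 0 0 -0.1 10" --pt "-0.5 0 -1.0 0 0 -0.16 10" --pt "-0.5 0 -1.0 0 0 -0.22 10" --pt "-0.5 0 -1.0 0 0 -0.28 10" --pt "-0.5 0 -1.0 0 0 -0.34 10" --pt "-0.5 0 -1.0 0 0 -0.4 10" --pt "-0.5 0 -1.0 0 0 -0.4 10"

```text
clock: 15.5
eef_pos: [575.7, -6.0, 58.7]
tcp_rot: [-0.323, 1.566, -0.858]
contact_force: [-2.7, -0.7, 12.4]
opening: 0.151
```

```bash
python3 - <<'E'
exec(open('st.py').read())
a,d=vision.grab_frame('wrist'); cv2.imwrite('pics/w8.png',a[:,:,::-1]); np.savez('pics/w8.npz',Rt=Rt,p=p)
C=cam('wrist',(Rt,p))
th=np.radians(8.31-(np.degrees(np.arctan2(Rt[1,2],Rt[0,2]))-90)); print(th/np.radians(6))
overlay(cv2.imread('pics/w8.png'),model(574.7,-6.3,.145,th,0,C),(195,130,435,330),3,'pics/w8o.png')
a,d=vision.grab_frame('top'); cv2.imwrite('pics/t8.png',a[:,:,::-1])
a,d=vision.grab_frame('scene'); cv2.imwrite('pics/s8.png',a[:,:,::-1]); 
c=np.hstack([cv2.resize(cv2.imread(f'pics/{n}.png')[205:295,250:350],None,fx=4,fy=4,interpolation=cv2.INTER_CUBIC) for n in ('scene0','s8')]);cv2.imwrite('pics/s8c.png',c)
E
```

```text
15.5 [575.69  -6.02  58.72] F [-2.7 -0.7 12.4] M [0.037 0.585 0.09 ] op 12.86 jaw bearing -30.68
21.497509676177078
```

View pics/w8o.png

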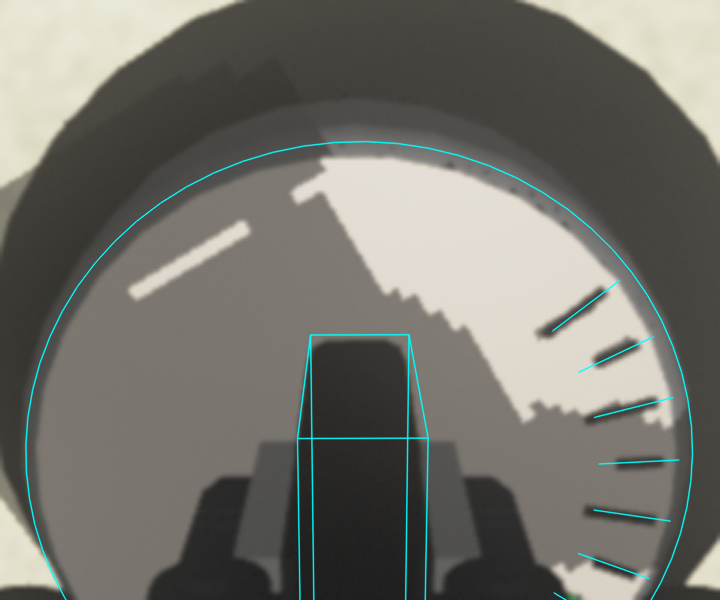

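View pics/s8c.png

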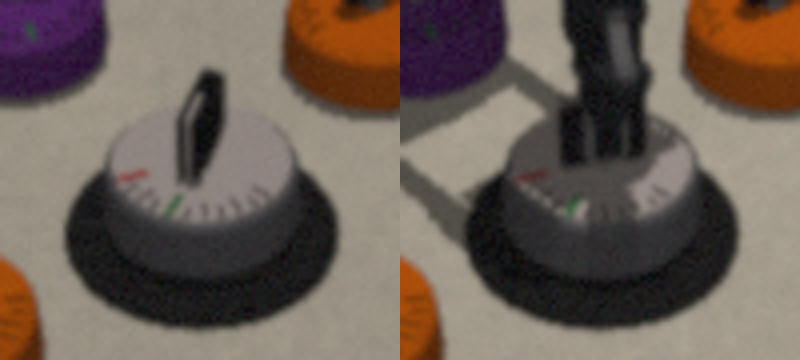

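```bash
python3 - <<'E'
from m import *
D=np.load('pics/w8.npz'); C=cam('wrist',(D['Rt'],D['p'])); a=cv2.imread('pics/w8.png')
P=lambda u,v:(195+(u+.5)/3-.5,130+(v+.5)/3-.5)
tk=[(0,P(542,335),P(605,290)),(2,P(597,362),P(639,343)),(4,P(588,416),P(657,402)),(6,P(617,463),P(664,461)),(8,P(587,511),P(656,522)),(10,P(594,563),P(633,577))]
q,e=fit_ticks(C,tk); print(q,np.degrees(q[2]),np.round(e,1))
for m,*p in tk: print(m,[np.hypot(*(plane(C,*x,48)[:2]-q[:2])).round(1) for x in p])
E
```

```text
[ 5.74339870e+02 -4.98246426e+00  1.17462747e-01] 6.73011968141596 [-0.  -0.  -0.1 -0.   0.2 -0.   0.   0.2 -0.2 -0.  -0.1  0.1]
0 [np.float64(34.7), np.float64(45.7)]
2 [np.float64(39.6), np.float64(46.2)]
4 [np.float64(36.0), np.float64(46.3)]
6 [np.float64(39.7), np.float64(46.8)]
8 [np.float64(36.3), np.float64(47.1)]
10 [np.float64(40.3), np.float64(46.9)]
```

```bash
cat > f.py <<'E'
from m import *
from scipy.optimize import least_squares
LONG={0,4,8,16}
def fit2(C,ticks,z=48):
    def f(q):
        e=[]
        for m,*pts in ticks:
            a=q[2]-np.radians(6*m)
            for i,p in enumerate(pts):
                w=plane(C,*p,z)[:2]-q[:2]; e.append(-w[0]*np.sin(a)+w[1]*np.cos(a))
                ro=45.8 if i else (35.2 if m in LONG else 39.7 if m not in(12,20) else None)
                if ro and not (m in (12,20)): e.append(w[0]*np.cos(a)+w[1]*np.sin(a)-ro)
        return e
    s=least_squares(f,[575,-8,0.13]); J=s.jac; cov=np.linalg.inv(J.T@J)*(s.fun**2).mean()
    return s.x,np.degrees(s.x[2]),np.sqrt(np.diag(cov)),np.sqrt((s.fun**2).mean())
def V(n,u0,v0,k):
    D=np.load(f'pics/{n}.npz'); return cam('wrist',(D['Rt'],D['p'])),lambda u,v:(u0+(u+.5)/k-.5,v0+(v+.5)/k-.5)
E
python3 - <<'E'
from f import *
C,P=V('w1',235,130,4)
print(fit2(C,[(12,P(269,545),P(259,580)),(20,P(187,433),P(112,467)),(0,P(464,463),P(505,494)),(4,P(412,514),P(435,553)),(8,P(343,538),P(348,583)),(16,P(210,497),P(180,534)),(2,P(455,506),P(474,528)),(14,P(228,534),P(216,557)),(18,P(167,486),P(144,503))]))
C,P=V('w2',205,140,3)
print(fit2(C,[(20,P(217,408),P(153,454)),(0,P(487,386),P(531,404)),(4,P(446,441),P(477,473)),(8,P(387,474),P(399,516)),(16,P(249,465),P(229,506)),(2,P(486,428),P(507,440)),(6,P(425,471),P(439,498)),(14,P(279,494),P(269,519)),(18,P(210,460),P(190,481))]))
C,P=V('w8',195,130,3)
print(fit2(C,[(0,P(542,335),P(605,290)),(2,P(597,362),P(639,343)),(4,P(588,416),P(657,402)),(6,P(617,463),P(664,461)),(8,P(587,511),P(656,522)),(10,P(594,563),P(633,577))]))
E
```

```text
(array([ 5.75288348e+02, -7.30996973e+00,  1.46364198e-01]), np.float64(8.386050811312543), array([0.09175931, 0.08826186, 0.00246793]), np.float64(0.2667227598518738))
(array([ 5.74917092e+02, -7.38089774e+00,  1.49792444e-01]), np.float64(8.58247483140528), array([0.10994985, 0.10970084, 0.00305839]), np.float64(0.33417840136729543))
(array([ 5.74346931e+02, -6.19083859e+00,  1.42034567e-01]), np.float64(8.137981230540673), array([0.11741174, 0.2173187 , 0.00552931]), np.float64(0.29479831436206505))
```

Request:
step_arm --pt "-0.5 0 -1.0 0 0 0.04 10" --pt "-0.5 0 -1.0 0 0 0.08 10" --pt "-0.5 0 -1.0 0 0 0.13 10" --pt "-0.5 0 -1.0 0 0 0.18 10" --pt "-0.5 0 -1.0 0 0 0.23 10" --pt "-0.5 0 -1.0 0 0 0.28 10" --pt "-0.5 0 -1.0 0 0 0.33 10" --pt "-0.5 0 -1.0 0 0 0.38 10"

```text
clock: 16.65
eef_pos: [575.6, -6.0, 58.7]
tcp_rot: [-0.223, 1.565, -0.376]
contact_force: [-2.8, -1.4, 13.5]
opening: 0.152
```

```bash
python3 st.py
```

```text
16.65 [575.65  -5.97  58.71] F [-2.8 -1.4 13.5] M [-0.036  0.708 -0.182] op 13.02 jaw bearing -8.79
```

Load is steady at about 13.5 N and the friction torque has reversed as expected. 35.1° (0.613 rad) remains.

Request:
step_arm --pt "-0.5 0 -1.0 0 0 0.05 10" --pt "-0.5 0 -1.0 0 0 0.1 10" --pt "-0.5 0 -1.0 0 0 0.15 10" --pt "-0.5 0 -1.0 0 0 0.2 10" --pt "-0.5 0 -1.0 0 0 0.25 10" --pt "-0.5 0 -1.0 0 0 0.3 10" --pt "-0.5 0 -1.0 0 0 0.35 10" --pt "-0.5 0 -1.0 0 0 0.4 10"

```text
clock: 17.65
eef_pos: [575.5, -6.0, 58.7]
tcp_rot: [-0.23, 1.564, 0.018]
contact_force: [-3.5, 0.3, 12.3]
opening: 0.154
```

```bash
python3 st.py
```

```text
17.65 [575.51  -6.01  58.7 ] F [-3.5  0.3 12.3] M [-0.07   0.689 -0.187] op 13.16 jaw bearing 14.21
```

Request:
step_arm --pt "-0.5 0 -1.0 0 0 0.05 10" --pt "-0.5 0 -1.0 0 0 0.1 10" --pt "-0.5 0 -1.0 0 0 0.14 10" --pt "-0.5 0 -1.0 0 0 0.17 10" --pt "-0.5 0 -1.0 0 0 0.19 10" --pt "-0.5 0 -1.0 0 0 0.21 10" --pt "-0.5 0 -1.0 0 0 0.21 10" --pt "-0.5 0 -1.0 0 0 0.21 10"

```text
clock: 18.65
eef_pos: [575.4, -6.1, 58.7]
tcp_rot: [-0.264, 1.563, 0.194]
contact_force: [-3.9, -1.2, 13.5]
opening: 0.153
```

```bash
python3 - <<'E'
exec(open('st.py').read())
a,d=vision.grab_frame('wrist'); cv2.imwrite('pics/w9.png',a[:,:,::-1]); np.savez('pics/w9.npz',Rt=Rt,p=p)
C=cam('wrist',(Rt,p))
th=np.radians(8.35-(np.degrees(np.arctan2(Rt[1,2],Rt[0,2]))-90)); print(th/np.radians(6))
overlay(cv2.imread('pics/w9.png'),model(574.7,-6.5,.1457,th,0,C),(195,130,435,330),3,'pics/w9o.png')
E
```

```text
18.65 [575.43  -6.05  58.71] F [-3.9 -1.2 13.5] M [-0.127  0.698 -0.193] op 13.1 jaw bearing 26.24
12.018497654545076
```

View pics/w9o.png

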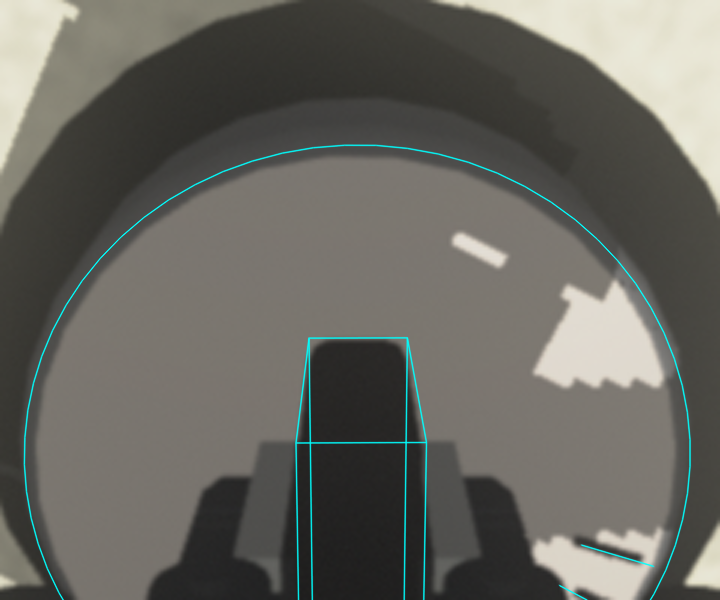

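Request:
step_arm --pt "-0.3 0 -1.0 0 0 -0.003 10" --pt "-0.3 0 -1.0 0 0 -0.003 10" --pt "-0.3 0 -1.0 0 0 -0.003 10" --pt "-0.3 0 -1.0 0 0 -0.003 10" --pt "-0.3 0 -0.9 0 0 -0.003 10" --pt "-0.3 0 -0.8 0 0 -0.003 10" --pt "-0.3 0 -0.7 0 0 -0.003 10" --pt "-0.3 0 -0.7 0 0 -0.003 10"

```text
clock: 19.7
eef_pos: [575.4, -6.1, 58.8]
tcp_rot: [-0.283, 1.563, 0.172]
contact_force: [-2.0, -0.6, 11.1]
opening: 0.151
```

```bash
python3 st.py
```

```text
19.7 [575.42  -6.09  58.76] F [-2.  -0.6 11.1] M [-0.092  0.638 -0.032] op 12.89 jaw bearing 26.07
```

Request:
step_arm --pt "-0.2 0 -0.4 0 0 0 10" --pt "-0.2 0 -0.2 0 0 0 10" --pt "-0.2 0 0 0 0 0 10" --pt "-0.2 0 0 0 0 0 10" --pt "-0.2 0 0 0 0 0 16" --pt "-0.2 0 0 0 0 0 22" --pt "-0.2 0 0 0 0 0 28" --pt "-0.2 0 0 0 0 0 34" --force 20

```text
clock: 20.7
eef_pos: [575.2, -6.1, 58.6]
tcp_rot: [-0.276, 1.563, 0.179]
contact_force: [0.2, -0.1, 0.0]
opening: 0.403
```

```bash
python3 - <<'E'
exec(open('st.py').read())
a,d=vision.grab_frame('wrist'); cv2.imwrite('pics/w10.png',a[:,:,::-1])
E
```

```text
20.7 [575.16  -6.09  58.62] F [ 0.2 -0.1  0. ] M [-0.028  0.043 -0.017] op 34.41 jaw bearing 26.06
```

View pics/w10.png

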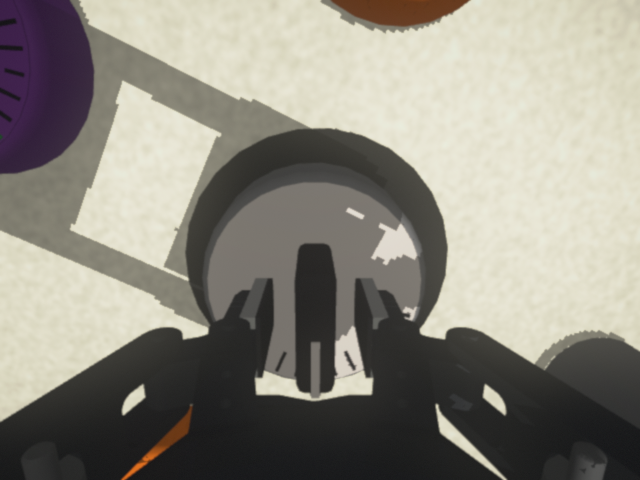

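Request:
step_arm --pt "0 0 10 0 0 0 40" --pt "0 0 25 0 0 0 50" --pt "0 0 45 0 0 0 60" --pt "0 0 65 0 0 0 70" --pt "0 0 75 0 0 0 85" --pt "0 0 75 0 0 0 85" --pt "0 0 75 0 0 0 85" --pt "0 0 75 0 0 0 85"

```text
clock: 21.75
eef_pos: [574.7, -6.1, 132.9]
tcp_rot: [-0.24, 1.564, 0.215]
contact_force: [-0.1, 0.9, -0.4]
opening: 0.996
```

```bash
python3 - <<'E'
exec(open('st.py').read())
a,d=vision.grab_frame('wrist'); cv2.imwrite('pics/w11.png',a[:,:,::-1]); np.savez('pics/w11.npz',Rt=Rt,p=p)
crop(cv2.imread('pics/w11.png'),205,120,435,320,3,'pics/w11c.png')
E
```

```text
21.75 [574.69  -6.07 132.93] F [-0.1  0.9 -0.4] M [-0.026  0.019 -0.052] op 85.05 jaw bearing 26.06
```

View pics/w11c.png

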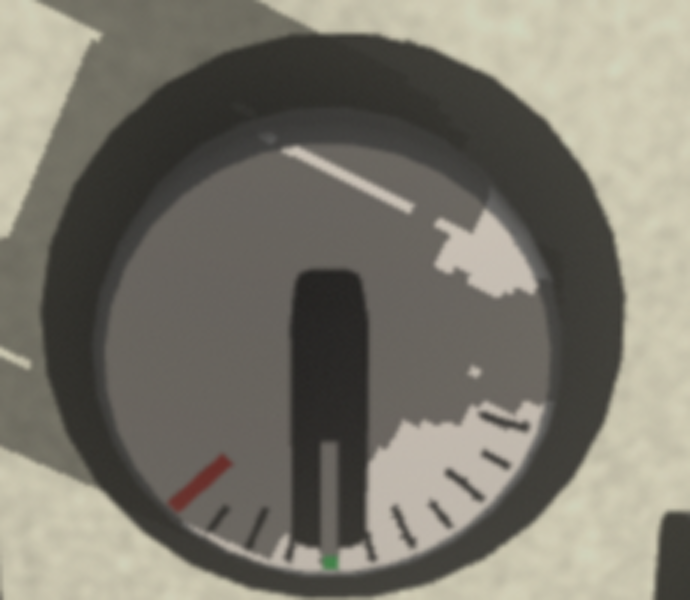

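```bash
python3 - <<'E'
from f import *
C,P=V('w11',205,120,3)
tk=[(20,P(230,460),P(173,507)),(0,P(482,415),P(527,429)),(4,P(448,472),P(481,499)),(8,P(395,508),P(411,545)),(16,P(266,510),P(251,547)),(2,P(485,454),P(507,467)),(6,P(432,504),P(451,526)),(14,P(293,537),P(288,559)),(18,P(226,508),P(209,530))]
print(fit2(C,tk)); q,e=fit_ticks(C,tk); print(q,np.degrees(q[2]))
# dial bearing from bar edges/line on top plane
for z in (91,93.5):
  for a,b in ((P(330,442),P(329.5,535)),(P(291.5,330),P(293,530)),(P(368,330),P(366,530))):
    f=plane(C,*a,z)[:2];g=plane(C,*b,z)[:2];print(z,np.degrees(np.arctan2(*(g-f)[::-1])))
E
```

```text
(array([ 5.74582656e+02, -6.30381180e+00,  1.52908477e-01]), np.float64(8.761010370087599), array([0.09484515, 0.0948679 , 0.00264268]), np.float64(0.2886762433222157))
[ 5.74726330e+02 -6.33686814e+00  1.51333462e-01] 8.670768658815179
91 -64.20720027539222
91 -64.02887932358053
91 -63.950683400200084
93.5 -64.20720027539234
93.5 -64.02887932358045
93.5 -63.95068340019996
```

```bash
python3 - <<'E'
from m import *
a,d=vision.grab_frame('scene'); cv2.imwrite('pics/s12.png',a[:,:,::-1])
z=cv2.imread('pics/scene0.png'); n=cv2.imread('pics/s12.png')
cv2.imwrite('pics/s12d.png',np.hstack([cv2.resize(n,(400,300)),cv2.resize(cv2.absdiff(z,n)*3,(400,300))]))
E
```

```text
(no output)
```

View pics/s12d.png

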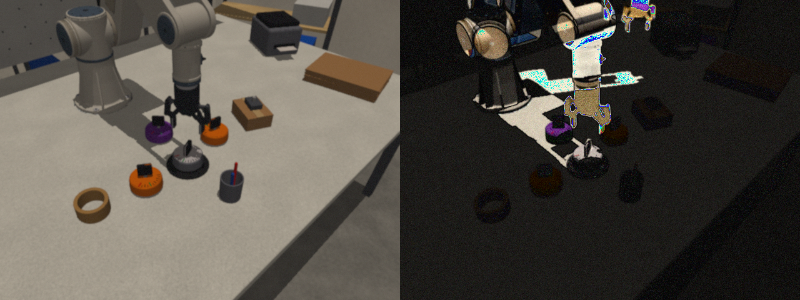

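The difference image shows changes only from the arm, its shadow and the dial. The carton, weight, tape, cup and other timers show none.

```bash
python3 - <<'E'
from rig import r, order
print(order.sign_off(), r.sense()['clock'])
E
```

```text
the job is handed in; nothing more can be done
the job is handed in; nothing more can be done
```

The timer is set to 12 minutes and I've handed the job in, at about 22 s on the robot's clock.

- **Twist:** I gripped the dial at about 11.3 min, took up about 2.5 mm of end play and pressed down. I turned it clockwise to about 21.5 min (read from the tool angle, not a clear view of the dial), then back to 12. I eased off the twist and the load before letting go.
- **Press:** downward force read 11–13.5 N at the end of each move. I had no readings within a move. A sideways force of 2–4 N stayed on while I pressed and went away on release.
- **Reading:** the dial's line points at the green mark, and the fit gives about 12.1 min, within the roughly 0.1 min I can measure.
- **Housing:** its heading measures 8.7°, against 8.3–8.6° before. Its centre is within about 0.3 mm of the matching earlier view, so it neither turned nor slid that I can measure. One mid-turn fit, with ticks visible only on one side, disagreed at 6.7°; fitting it again with the tick lengths included gave 8.1°.
- **Surroundings:** the before-and-after picture shows no change in the carton, weight, tape, cup or the other timers. The gripper hung clear, about 40 mm above the dial.

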